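Refit the retaining ring on a wheel axle

TASK

A wheel lies on the bench with its axle upright, and the steel retaining ring rests on the axle's shoulder above its groove, on a sprung disc. Take the circlip pliers from the wooden block by their two grips, put the tips into the ring's eyes, spread the ring just enough to pass over the axle, press it gently down against the disc and let it contract into the groove; then stand the pliers back in the block's pocket. Do not overstretch the ring, force it, or touch it with the fingers, and do not disturb the other things on the bench.

Things in the scene. Friction and masses are not known exactly. Their poses are not given: they have to be found in the camera images.
- wheel: Fixed rubber-tyred wheel lying flat, 200 mm diameter, 42 mm high; origin on the bench under the axle's centre, z up. The axle stub on its axis: a groove 34.6 mm in diameter from 52 to 62 mm height, above it the land, 41 mm in diameter, 62 to 70 mm (its flat top, the shoulder, carries the ring at the start), then a pilot nose 33 mm in diameter up to 84 mm.
- groove (a point): Centre of the groove on the axle's axis, 57 mm above the bench, axes as the wheel's.
- axle_top (a point): On the axle's axis at the height of the shoulder, 70 mm above the bench.
- disc (a joint): Depth in m to which the sprung aluminium thrust disc round the axle (88 mm diameter) is pressed: 0 = free, its top level with the shoulder, 70 mm above the bench, under the ring; 0.0155 = hard stop. 7 N starts it, 9.4 N takes it to the stop. The ring is clear below the land once it is over 13 mm down; on release it lifts the ring against the land's underside. Much more than the stop's load spoils the ring.
- ring: Loose dark steel C-shaped retaining ring, 5 mm thick, about 58 mm wide and 72 mm long over its eyes, bore 36.6 mm when relaxed. Origin: centre of the bore on the underside; +x points to the gap with the two eyes, z up. It starts on the shoulder and disc, round the pilot nose, about 1 mm off centre, eyes roughly away from the robot. Its halves hinge 28.5 mm behind the centre.
- eye_left (a point): Centre of the left eye's mouth on the ring's upper face: a square 8 mm through hole in a 15 mm lug, 31 mm ahead of the ring's centre and 11 mm to +y when relaxed (22 mm between the eyes). It moves outward about 60 mm per rad of ring_left.
- eye_right (a point): The same for the right eye, to -y.
- ring_left (a joint): Spread of the ring's left half, rad: 0 relaxed. About 0.13 clears the land if well centred, 0.16 to 0.20 gives comfortable play; above 0.27 the ring is overstretched and spoilt. The pull at each eye is 2.4 N to start, 5 N at 0.15.
- ring_right (a joint): The same for the right half; always equal to ring_left.
- block: Fixed wooden tool block, 42 x 63 mm, 53 mm high with a flared steel mouth; origin under its centre, y along the pocket's long side.
- pocket (a point): Centre of the floor of the block's pocket, 10 mm above the bench. The pocket is 16 mm (x) by 37 mm (y), with a 45 degree flared mouth from 44 to 53 mm above the bench.
- pliers: Circlip pliers, 150 g, standing tips down in the pocket. Origin between the pin ends, z up, y from grip to grip. Levers do not cross, pivot at z = 67 mm: squeezing the grips spreads the tips, 1.4 mm of tip for 1 mm of grip (a side). Sprung apart: 5 N on each grip to start, 8 N plus the ring's load at 7 mm of squeeze a side. Pins tilt out and rise 2 mm at that.
- tip_left (a point): End of the left pin (round, 4.5 mm diameter, 4.5 mm long, rounded end), at y = +11 mm of the pliers when relaxed; above it a shoulder at z = 4.5 mm, under a nose 12 mm (x) by 9 mm (y).
- tip_right (a point): The same for the right pin, at y = -11 mm.
- grips (a point): Middle between the two black upright grips, on the pliers' axis at z = 117 mm. Grips: 18 mm wide in x, from z = 95 to 144 mm (nothing above), 61 mm over the outside at z = 97 mm, 65 mm at the top; under them a finger guard, 71 mm over the outside, its top at z = 95 mm. With the tips in its eyes the ring is spread 0.13 at 45 mm over the grips, 0.18 at 40.5 mm.
- oil_can: grey can, 60 mm diameter, 130 mm tall, standing (bystander)
- parts_cup: small steel bowl, 70 mm diameter, 50 mm tall (bystander)
- screwdriver: screwdriver lying on the bench (bystander)
- hammer: hammer lying on the bench (bystander)
- bearing: steel bearing ring, 62 mm diameter, 14 mm tall, lying flat (bystander)
- bolt: steel bolt standing on its head, 50 mm tall (bystander)
- spacer: brass spacer, 36 mm diameter, 25 mm tall (bystander)

How it is judged:
On the way, in this order (a step that is already met when the one before it is completed fails the run):
1. the ring is spread by the pliers' tips in its eyes (value of joint ring_left above 0.11 rad and contact force between pliers and ring above 0.5 N), for 0.1 s.
2. the spread ring is pressed down past the land onto the sprung disc (z of ring in the frame of groove below 0.002 m and value of joint disc above 0.01 m and value of joint ring_left above 0.08 rad), for 0.05 s.
3. the ring has contracted into the groove (z of ring in the frame of groove between -0.007 and 0.0035 m and horizontal distance between ring and groove below 0.004 m and value of joint each of ring_left, ring_right below 0.05 rad and angle between ring's own z axis and vertical below 0.1 rad), for 0.2 s.
At the end, for the whole second after the job is handed in: The ring lies level (within 0.1 rad) in the groove, under the land, centred within 4 mm, contracted (spread under 0.05 rad); the pliers stand tips down in the block's pocket, within 12 mm of its floor's centre and 0.25 rad of upright; both at rest (all of step 3 and distance between pliers and pocket below 0.012 m and angle between pliers's own z axis and vertical below 0.25 rad and linear speed of each of pliers, ring below 0.03 m/s); the robot touches nothing.
It fails at once if the ring is overstretched (spread beyond 0.27 rad) (value of joint ring_left above 0.27 rad).
It fails at once if the ring is forced: more than 30 N between the ring and the wheel with its disc (contact force between ring and wheel above 30 N).
It fails at once if the fingers touch the ring (contact force between the fingers and ring above 0.5 N).
It fails at once if a bystander is pushed more than 30 mm (distance of any of oil_can, parts_cup, screwdriver, hammer, bearing, bolt, spacer from where it was at the start of the episode above 0.03 m).
It also fails if it takes over 58 s, if anything falls off the work surface, if the arm or the gripper's body presses on something with over 40 N, if the wrist force passes 120 N, or if a joint passes its speed limit or range.

ROBOT

A 6-joint arm with a two-finger parallel gripper is mounted at the origin on the work surface. World frame = base frame: x ahead of the robot, y to its left, z up, the work surface at z = 0. Lengths are in m, angles in rad, forces in N, time in s.
With the tool pointing down it reaches from about 0.375 to 0.75 m from the base axis. Payload 9 kg.
Tool frame: the origin (TCP) lies on the centre line of the jaws, within the pads' length; the fingertips stand 22 mm ahead of it and the grasp point (between the pads) lies 3 mm ahead of it; z points along the fingers, y is the line along which they close (so a half turn about z gives the same grasp; the last joint's range is limited). The gripper opens to 85 mm and grips with 20 to 120 N. Pads are 22 mm wide; open, the fingers measure 114 mm over their backs; the gripper's body (76 mm by 85 mm) begins 54 mm behind the grasp point. The pads swing forward as they close: fully open they stand 13 mm farther back than shut.
Start: joints at [1.052, 0.104, 0.097, 1.564, 0, 1.353], TCP at [0.178, 0.573, 0.253] pointing down, gripper open.
Joint ranges: [-2.99, 2.99], [-0.84, 1.86], [-1.1, 1.16], [-1.84, 2.11], [-1.51, 1.56], [-3.14, 3.14]. Speed limits (rad/s): [2.22, 2.22, 2.57, 3.14, 3.14, 3.14].

INTERFACE

Orientations are given as a unit quaternion [x, y, z, w].
In Python, from rig import ctrl gives the robot as it stands.
- The arm moves only by the shell command python3 -m inch 'ROWS' [OPENING] [FORCE]. ROWS is JSON, one flat list of numbers, 4 for each row, row after row: the shift along the tool's x, y, z in cm, then the turn about the tool's z in degrees. A call has 1 to 20 rows; each row is the pose to reach, as a shift and turn from the pose commanded when the call began, along the tool's axes at that moment; what a row does not reach only later rows make up. A row lasts 1/10 s, in which the tool goes at most 50 mm and 8.59 degrees, less where a joint would pass 70% of its speed; a pose out of reach is approached as far as the arm can. A call with a gripper value outside its range is refused whole. OPENING is the closure, from 0 (fully open) to 1 (shut), set as the call begins (- or left out, the last holds). The fingers move at their own pace and stop on an object; FORCE is the grip in N (left out, the last holds). Time passes only in rows, so rows that repeat a pose let the fingers close. It gives the time, the measured TCP pose, the force, the opening and the grip force at its end, in the units of the state.
- ctrl.get_state(): the state, without advancing time (a new reading comes with each control period).
- ctrl.camera(name): name is "scene" or "top" or "wrist"; returns a dict with "frame" (420x560x3 uint8, red, green, blue), "vertical_fov" (degrees; the focal length in pixels is half the picture's height over the tangent of half this angle, whatever the lens; pixels are square), "cx", "cy" (the principal point, pixels), "rvec" (rotation vector, rad) and "tvec" (3), from world to camera coordinates, as OpenCV has them; the wrist camera has in their place "T_tool_cam" (4x4, takes a point from camera to tool coordinates, whose origin is the TCP and whose axes are the flange's). Camera axes: x right, y down, z forward; pixel columns grow to the right and rows downward; lengths in m; the calibration is good to about 2 mm. The wrist camera is an equidistant fisheye: a pixel r from the principal point sees the ray r / f radians off the axis. A picture is of the moment at which its call begins: read the wrist's pose just before it. There is no depth.
- ctrl.finish_job(): hands the job in; it is judged then, once.
Trained networks look in a picture, given as the dict that the camera call returned (one of the last four; its "shot" number tells which), for a name from the list of things; names that differ only in an ending like _2 or _b are one class to them, and where a whole thing is asked for, a point or a joint stands for the part that bears it (a point fixed in the world has none). Each returns a list of dicts, best first, with "conf" (0 to 1); they miss things now and then, are a little off and sometimes report something else, mostly with a low value. They report only what shows in the picture. A call takes as long as a camera call.
- ctrl.trace(query, picture): "mask" (420x560 bool, what is visible of it) and "position" ([column, row] in pixels, amid what is visible of it).
The state is a dict: "time": time; "q": joint angles; "joint_vel": joint speeds; "joint_torque": joint torques, N m; "tcp_pos": TCP position; "orientation": TCP orientation; "force": force on the tool from outside, world axes, zero at the start; "wrist_torque": the same for the moment, N m; "width": finger opening in m; "grasp_force": force on a finger pad.
Only numpy, scipy, OpenCV 4.12 (cv2) and the standard library are available. Lean on these libraries where they do the work, as an engineer would, in place of code of your own. Each camera call takes 0.05 s, during which the arm holds its last target. There are 200 camera calls.

## Working session

There is one attempt and no reset: what is moved stays moved. The work goes in short steps, Python scripts to look and compute and a shell command to move; the robot and the scene stay as the last step left them, time stands still between calls to the robot, and variables do not carry over. Pictures are saved under pics/ and viewed, at most 10 in all, crops included, and the job is handed in when it is done.

```bash
mkdir -p pics; ls; cat > h.py <<'E'
import numpy as np, cv2
from scipy.spatial.transform import Rotation as R
from rig import ctrl
def K(p):
    f=210/np.tan(np.radians(p["vertical_fov"])/2); return f,p["cx"],p["cy"]
def save(p,name,crop=None,s=1):
    im=p["frame"][:,:,::-1]
    if crop: im=im[crop[1]:crop[3],crop[0]:crop[2]]
    cv2.imwrite("pics/"+name,cv2.resize(im,None,fx=s,fy=s,interpolation=cv2.INTER_CUBIC))
def ray(p,px,st=None):
    f,cx,cy=K(p); u=np.array([px[0]-cx,px[1]-cy],float)
    if "T_tool_cam" in p:
        r=np.hypot(*u); th=r/f; d=np.array([*(u/max(r,1e-9)*np.sin(th)),np.cos(th)])
        T=np.array(p["T_tool_cam"]); Rt=R.from_quat(st["orientation"]).as_matrix()
        return Rt@T[:3,3]+st["tcp_pos"], Rt@T[:3,:3]@d
    Rm=cv2.Rodrigues(np.array(p["rvec"],float))[0]; t=np.array(p["tvec"],float).ravel()
    return -Rm.T@t, Rm.T@np.array([u[0]/f,u[1]/f,1])
def atz(p,px,z,st=None):
    o,d=ray(p,px,st); return o+d*(z-o[2])/d[2]
def proj(p,X,st=None):
    f,cx,cy=K(p); X=np.array(X,float)
    if "T_tool_cam" in p:
        T=np.array(p["T_tool_cam"]); Rt=R.from_quat(st["orientation"]).as_matrix()
        c=T[:3,:3].T@(Rt.T@(X-st["tcp_pos"])-T[:3,3]); r=np.hypot(c[0],c[1]); th=np.arctan2(r,c[2])
        return np.array([cx,cy])+f*th*c[:2]/r
    c=cv2.Rodrigues(np.array(p["rvec"],float))[0]@X+np.array(p["tvec"],float).ravel()
    return np.array([cx+f*c[0]/c[2],cy+f*c[1]/c[2]])
E
python3 - <<'E'
from h import *
st=ctrl.get_state(); print(st)
Z=dict(wheel=.06,ring=.075,eye_left=.075,eye_right=.075,pliers=.1,grips=.127,tip_left=.01,block=.053,pocket=.01,axle_top=.07,oil_can=.13,hammer=.01,parts_cup=.05,bolt=.05,screwdriver=.01,bearing=.014,spacer=.025)
for n in("top","scene"):
    p=ctrl.camera(n); save(p,n+".png"); print(n,ray(p,(280,210)))
    for k,z in Z.items():
        r=ctrl.trace(k,p)
        if r: print(k,round(r[0]["conf"],2),np.round(r[0]["position"]),np.round(atz(p,r[0]["position"],z),3))
E
```

```text
pics
{'time': 0.0, 'q': array([1.05228180e+00, 1.04656778e-01, 9.64405372e-02, 1.56393519e+00,
       2.14896324e-05, 1.35308308e+00]), 'joint_vel': array([-0.00162844, -0.00102654, -0.00045088, -0.00051531,  0.00023424,
        0.00105168]), 'joint_torque': array([ 1.15266994e-03, -5.56929123e+01,  5.03653479e+01,  1.69832830e-02,
       -3.60561999e-04, -3.01653188e-05]), 'tcp_pos': array([0.17759849, 0.57277199, 0.25253141]), 'orientation': array([ 1.49834237e-01,  9.88710899e-01, -6.28294928e-04, -2.53846461e-04]), 'force': array([0.50939943, 0.06093819, 0.41449127]), 'wrist_torque': array([0.05042911, 0.03143785, 0.05235271]), 'grasp_force': 0.0, 'width': 0.08530008625745876}
top (array([0.35146822, 0.05689671, 1.42449679]), array([ 0.18278922,  0.00683582, -0.98314913]))
wheel 0.79 [366. 247.] [ 0.502 -0.166  0.06 ]
ring 0.63 [362. 241.] [ 0.518 -0.153  0.075]
eye_right 0.59 [253. 154.] [0.76  0.141 0.075]
pliers 0.68 [228. 216.] [0.582 0.205 0.1  ]
grips 0.58 [222. 214.] [0.582 0.216 0.127]
block 0.5 [228. 223.] [0.57  0.209 0.053]
pocket 0.73 [226. 223.] [0.576 0.22  0.01 ]
a
[... 467 characters left out ...]
81732]))
wheel 0.55 [163. 218.] [ 0.553 -0.174  0.06 ]
ring 0.76 [150. 206.] [ 0.527 -0.196  0.075]
eye_left 0.54 [164. 200.] [ 0.515 -0.167  0.075]
pliers 0.74 [213. 303.] [ 0.789 -0.086  0.1  ]
grips 0.71 [345. 197.] [0.611 0.206 0.127]
tip_left 0.54 [355. 191.] [0.513 0.274 0.01 ]
block 0.84 [337. 220.] [0.617 0.196 0.053]
pocket 0.77 [338. 218.] [0.581 0.214 0.01 ]
axle_top 0.63 [165. 215.] [ 0.552 -0.167  0.07 ]
oil_can 0.84 [325. 275.] [0.783 0.122 0.13 ]
hammer 0.83 [427. 195.] [0.551 0.437 0.01 ]
parts_cup 0.73 [265. 159.] [0.411 0.073 0.05 ]
screwdriver 0.59 [211. 304.] [ 0.744 -0.094  0.01 ]
bearing 0.79 [381. 283.] [0.761 0.258 0.014]
spacer 0.68 [104. 297.] [ 0.7   -0.304  0.025]
```

View pics/top.png

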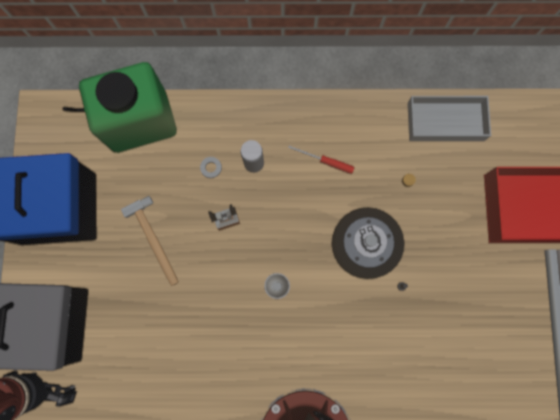

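View pics/scene.png

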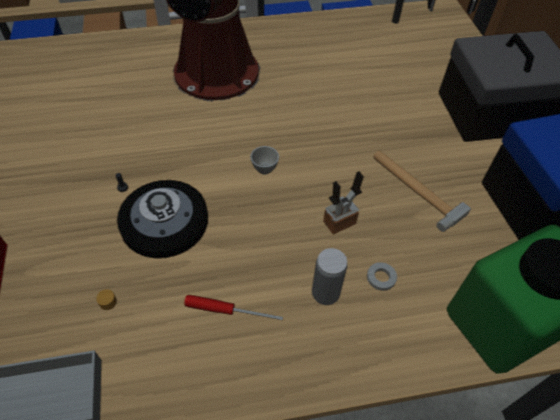

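Top: block with pliers at (226,220), wheel with ring at (370,240), eyes pointing about down-left... to be checked closer. Moving over the block.

```bash
python3 -m inch '[-4,-2,-1,-4, -8,-4,-2,-8, -12,-6,-3,-12, -16,-7,-4,-16, -20,-9,-5,-20, -24,-11,-5,-24, -28,-13,-5,-28, -32,-15,-5,-30, -36,-16.5,-5,-30, -40,-18,-5,-30, -44,-20,-5,-30, -48.8,-22.3,-5,-30, -48.8,-22.3,-5,-30, -48.8,-22.3,-5,-30,-48.8,-22.3,-5,-30]' 0
python3 - <<'E'
from h import *
st=ctrl.get_state(); p=ctrl.camera("wrist"); print(np.round(p["T_tool_cam"],3),K(p)); save(p,"w1.png")
for k,z in dict(pliers=.1,grips=.127,block=.053,pocket=.01,tip_left=.01,tip_right=.01).items():
    for r in ctrl.trace(k,p)[:2]:
        ys,xs=np.where(r["mask"]); print(k,round(r["conf"],2),np.round(r["position"]),np.round(atz(p,r["position"],z,st),4),[xs.min(),xs.max(),ys.min(),ys.max()] if len(xs) else 0)
E
```

```text
time: 3.3
tcp_pos: [0.5773, 0.2161, 0.3035]
orientation: [-0.111, 0.994, 0.0, -0.0]
force: [-0.2, 0.6, 0.6]
width: 0.0852
grasp_force: 0.0
[[-0.001 -0.953 -0.303  0.079]
 [ 1.    -0.001 -0.     0.001]
 [-0.    -0.303  0.953 -0.12 ]
 [ 0.     0.     0.     1.   ]] (np.float64(325.19226210127806), 283.7878025949501, 213.49583785130582)
pliers 0.96 [283. 199.] [0.5851 0.2187 0.1   ] [np.int64(246), np.int64(319), np.int64(179), np.int64(225)]
pliers 0.39 [47. 87.] [ 0.5095 -0.084   0.1   ] [np.int64(0), np.int64(92), np.int64(23), np.int64(157)]
grips 0.8 [282. 200.] [0.5788 0.2161 0.127 ] [np.int64(246), np.int64(320), np.int64(179), np.int64(226)]
grips 0.43 [43. 88.] [ 0.5093 -0.0671  0.127 ] [np.int64(0), np.int64(92), np.int64(24), np.int64(155)]
block 0.87 [281. 173.] [0.5675 0.2118 0.053 ] [np.int64(255), np.int64(309), np.int64(162), np.int64(206)]
block 0.33 [46. 87.] [ 0.5102 -0.1277  0.053 ] [np.int64(0), np.int64(91), np.int64(24), np.int64(155)]
pocket 0.63 [282. 175.] [0.5774 0.2157 0.01  ] [np.int64(255), np.int64(309), np.int64(161), np.int64(206)]
tip_left 0.64 [306. 198.] [0.6008 0.2535 0.01  ] [np.int64(289), np.int64(320), np.int64(179), np.int64(220)]
tip_left 0.41 [285. 172.] [0.5738 0.2179 0.01  ] [np.int64(255), np.int64(309), np.int64(161), np.int64(205)]
tip_right 0.87 [260. 200.] [0.6169 0.1935 0.01  ] [np.int64(246), np.int64(278), np.int64(180), np.int64(226)]
```

View pics/w1.png

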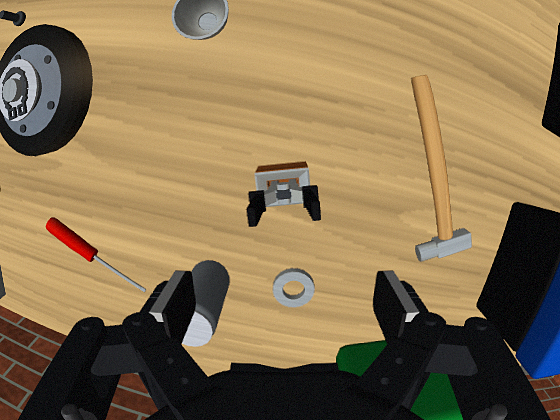

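```bash
cat >> h.py <<'E'
from scipy.optimize import least_squares
def fitgrips(p,st,zb=.010,x0=None):
    rs=ctrl.trace("grips",p)[0]["mask"]
    ys,xs=np.where(rs); m=(xs.min()+xs.max())/2
    L,Rr=xs>m,xs<m
    meas=np.array([xs.min(),xs.max()+1,ys[Rr].max()+1,ys[L].max()+1.])
    def f(v):
        x,y,a=v; c,s=np.cos(a),np.sin(a); o=[]
        P={}
        for sg in(1,-1):
            P[sg]=np.array([proj(p,[x+c*dx-s*dy,y+s*dx+c*dy,zb+.144],st) for dx in(-.009,.009) for dy in(sg*.0325,sg*.0265)])
        return np.array([P[-1][:,0].min(),P[1][:,0].max(),P[-1][:,1].max(),P[1][:,1].max()])-meas
    s=least_squares(f,[*st["tcp_pos"][:2],0.2] if x0 is None else x0,x_scale=[.01,.01,.1])
    return s.x,s.fun,meas
def toolyaw(st):
    y=R.from_quat(st["orientation"]).as_matrix()[:,1]; return np.arctan2(-y[0],y[1])
def rows(st,x,y,z,yaw):
    M=R.from_quat(st["orientation"]).as_matrix(); d=M.T@(np.array([x,y,z])-st["tcp_pos"])*100
    return np.round(d,2), round(-np.degrees(yaw-toolyaw(st)),2)
E
python3 - <<'E'
from h import *
st=ctrl.get_state(); p=ctrl.camera("wrist"); v,r,m=fitgrips(p,st); print(v,np.degrees(v[2]),r,m,rows(st,v[0],v[1],.2,v[2]))
st=ctrl.get_state()
r=ctrl.trace("ring",p); print([(a["conf"],a["position"]) for a in r])
r=ctrl.trace("block",p)[0]["mask"]; ys,xs=np.where(r)
print(xs.min(),xs.max(), cv2.minAreaRect(np.c_[xs,ys].astype(np.float32)))
save(p,"w2.png",(225,145,345,245),6)
E
```

```text
[0.58392761 0.21930166 0.29602711] 16.961104142077474 [-0.77401706  0.78606928 -0.16071799  0.2172146 ] [247. 321. 226. 221.] (array([-0.7 ,  0.17, 10.36]), np.float64(-4.14))
[(0.57, [23.0, 94.6]), (0.23, [10.6, 105.9])]
255 309 ((282.48779296875, 183.3902587890625), (43.51002502441406, 54.55317687988281), 83.6598129272461)
```

View pics/w2.png

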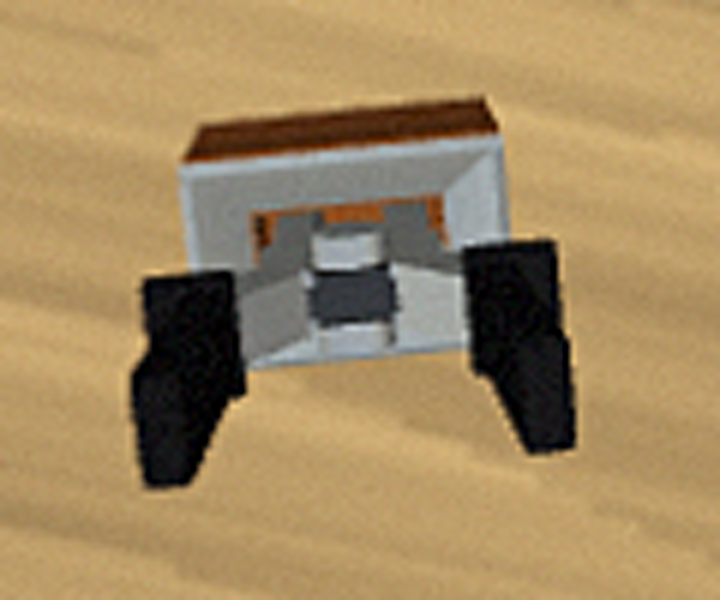

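The zoom shows the block mouth and the two grips; their far top outer corners are at (249.2,226.2) and (320.8,220.0) px in the wrist picture; the block's mouth rear edge runs (255.5,172)–(308,167.5).

```bash
python3 - <<'E'
from h import *
st=ctrl.get_state(); p=ctrl.camera("wrist")
def mid(a,b,z,dx):
    A,B=atz(p,a,z,st),atz(p,b,z,st); d=B-A; yaw=np.arctan2(-d[0],d[1]); c=(A+B)/2
    return c[:2]-dx*np.array([np.cos(yaw),np.sin(yaw)]),np.degrees(yaw),np.linalg.norm(d)
print(mid((249.2,226.2),(320.8,220.),.154,.009))
print("block near edge",mid((255.5,171.9),(308.2,167.7),.053,-.021))
print("block far edge ",mid((266,206),(303,203.2),.053,.021), toolyaw(st)*57.3, st["tcp_pos"])
c,y,_=mid((249.2,226.2),(320.8,220.),.154,.009)
print(rows(st,*c,.136,np.radians(y)))
E
```

```text
(array([0.58401353, 0.21851847]), np.float64(17.943536815430846), np.float64(0.06345953190333647))
block near edge (array([0.58423984, 0.21780037]), np.float64(17.312581981121674), np.float64(0.06115755972078756))
block far edge  (array([0.58435979, 0.21759968]), np.float64(17.209913284538754), np.float64(0.044079027100256886)) 12.7793285943826 [0.57770994 0.21565599 0.30336356]
(array([-0.68,  0.14, 16.74]), np.float64(-5.17))
```

```bash
python3 -m inch '[-0.3,0.1,3,-2, -0.7,0.12,6,-4.7, -0.7,0.12,9,-4.7, -0.7,0.12,12,-4.7, -0.7,0.12,14,-4.7, -0.7,0.12,15.5,-4.7, -0.7,0.12,16.5,-4.7, -0.7,0.12,17.1,-4.7, -0.7,0.12,17.1,-4.7, -0.7,0.12,17.1,-4.7]' 0
python3 -m inch '[0,0,0,0, 0,0,0,0,0,0,0,0,0,0,0,0,0,0,0,0]' 0.25 20
```

```text
time: 4.9
tcp_pos: [0.5849, 0.2183, 0.1333]
orientation: [-0.152, 0.988, 0.0, 0.001]
force: [0.0, -0.5, -0.2]
width: 0.0853
grasp_force: 0.0
time: 5.4
tcp_pos: [0.5848, 0.2183, 0.1332]
orientation: [-0.152, 0.988, 0.0, 0.001]
force: [0.7, -0.8, 7.1]
width: 0.0637
grasp_force: 4.4
```

```bash
python3 -m inch '[0,0,-0.2,0,0,0,-0.2,0,0,0,-0.2,0]' 0.25 20
python3 -m inch '[0,0,0,0, 0,0,0,0,0,0,0,0]' 0.28 20;python3 -m inch '[0,0,0,0, 0,0,0,0,0,0,0,0]' 0.29 20; python3 -c "
from h import *
st=ctrl.get_state(); p=ctrl.camera('wrist'); save(p,'w3.png',(150,90,430,300),2.8)"
```

```text
time: 5.7
tcp_pos: [0.584, 0.2182, 0.1338]
orientation: [-0.152, 0.988, 0.0, -0.0]
force: [-0.4, -0.5, -0.9]
width: 0.0644
grasp_force: 3.2
time: 6.0
tcp_pos: [0.5844, 0.2182, 0.1344]
orientation: [-0.152, 0.988, -0.0, 0.0]
force: [0.1, -1.5, 0.6]
width: 0.0615
grasp_force: 3.7
time: 6.3
tcp_pos: [0.5845, 0.2182, 0.1345]
orientation: [-0.152, 0.988, -0.0, 0.0]
force: [-0.4, -2.3, 2.6]
width: 0.0603
grasp_force: 4.5
```

View pics/w3.png

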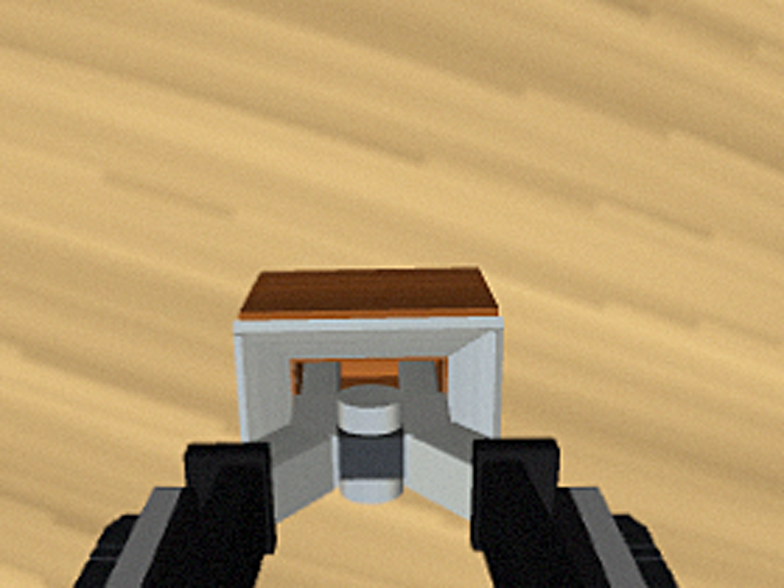

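Grips held symmetrically between the pads. Lifting.

```bash
python3 -m inch '[0,0,0,0, 0,0,0,0, 0,0,-0.5,0, 0,0,-1.5,0, 0,0,-3,0, 0,0,-5,0, 0,0,-7.5,0, 0,0,-10,0, 0,0,-12.5,0, 0,0,-14.5,0, 0,0,-15,0,0,0,-15,0,0,0,-15,0]' 0.30 20
python3 -c "
from h import *
st=ctrl.get_state(); p=ctrl.camera('wrist'); save(p,'w4.png',(100,90,460,360),2.2)"
```

```text
time: 7.65
tcp_pos: [0.5841, 0.2182, 0.2833]
orientation: [-0.152, 0.988, 0.0, -0.001]
force: [0.3, -1.0, -1.5]
width: 0.0599
grasp_force: 3.4
```

View pics/w4.png

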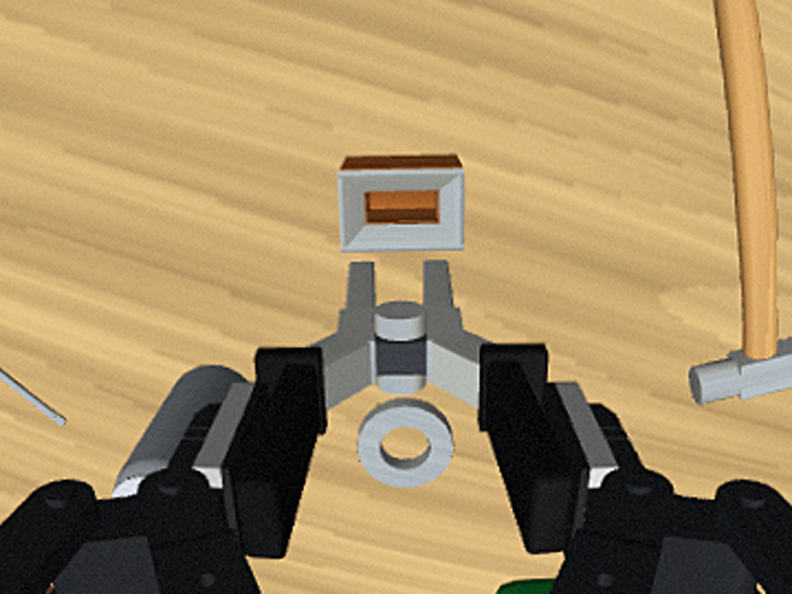

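```bash
python3 -m inch '[1,-3,0,0, 2,-6,0,0, 3.3,-9.5,0,0, 4.6,-13,0,0, 6,-17,0,0, 7.4,-21,0,0, 8.8,-25,0,0, 10.2,-29,0,0, 11.4,-32.5,0,0, 12.4,-35,0,0, 13,-36.4,0,0, 13,-36.4,0,0, 13,-36.4,0,0,13,-36.4,0,0]'
python3 - <<'E'
from h import *
st=ctrl.get_state(); p=ctrl.camera('wrist'); save(p,'w5.png',(100,0,460,270),2.2)
for k,z in dict(ring=.075,eye_left=.075,eye_right=.075,axle_top=.07,wheel=.042,tip_left=.16,tip_right=.16).items():
    for r in ctrl.trace(k,p)[:2]:
        ys,xs=np.where(r["mask"]); print(k,round(r["conf"],2),np.round(r["position"],1),np.round(atz(p,r["position"],z,st),4),[xs.min(),xs.max(),ys.min(),ys.max()] if len(xs) else 0)
M=R.from_quat(st["orientation"]).as_matrix()
for y in(-.0155,-.0065,.0065,.0155): print(proj(p,st["tcp_pos"]+M@[.006,y,.12],st))
E
```

```text
time: 9.1
tcp_pos: [0.5697, -0.1667, 0.2842]
orientation: [-0.152, 0.988, 0.0, 0.0]
force: [-0.2, -0.0, -1.1]
width: 0.0596
grasp_force: 3.4
ring 0.77 [271.7 138.8] [ 0.5223 -0.1928  0.075 ] [np.int64(264), np.int64(317), np.int64(107), np.int64(176)]
eye_left 0.79 [305.8 144.4] [ 0.5173 -0.1583  0.075 ] [np.int64(293), np.int64(317), np.int64(109), np.int64(176)]
eye_left 0.57 [501.5 119.1] [0.4068 0.0511 0.075 ] [np.int64(476), np.int64(523), np.int64(95), np.int64(146)]
eye_right 0.6 [273.7 145.3] [ 0.5281 -0.1889  0.075 ] [np.int64(264), np.int64(288), np.int64(108), np.int64(177)]
axle_top 0.96 [288.9 133.7] [ 0.5124 -0.1777  0.07  ] [np.int64(204), np.int64(374), np.int64(50), np.int64(219)]
wheel 0.91 [287.5 133.5] [ 0.5142 -0.1783  0.042 ] [np.int64(203), np.int64(375), np.int64(50), np.int64(219)]
tip_left 0.9 [333.5 271. ] [ 0.6047 -0.1097  0.16  ] [np.int64(297), np.int64(360), np.int64(213), np.int64(340)]
tip_right 0.86 [233.5 275.6] [ 0.6346 -0.19    0.16  ] [np.int64(207), np.int64(275), np.int64(212), np.int64(340)]
tip_right 0.38 [273.5 146.4] [ 0.5202 -0.1889  0.16  ] [np.int64(264), np.int64(288), np.int64(109), np.int64(176)]
[261.99961819 209.0823157 ]
[273.62063984 209.06238062]
[290.44498157 209.04023157]
[302.07735387 209.02955938]
```

View pics/w5.png

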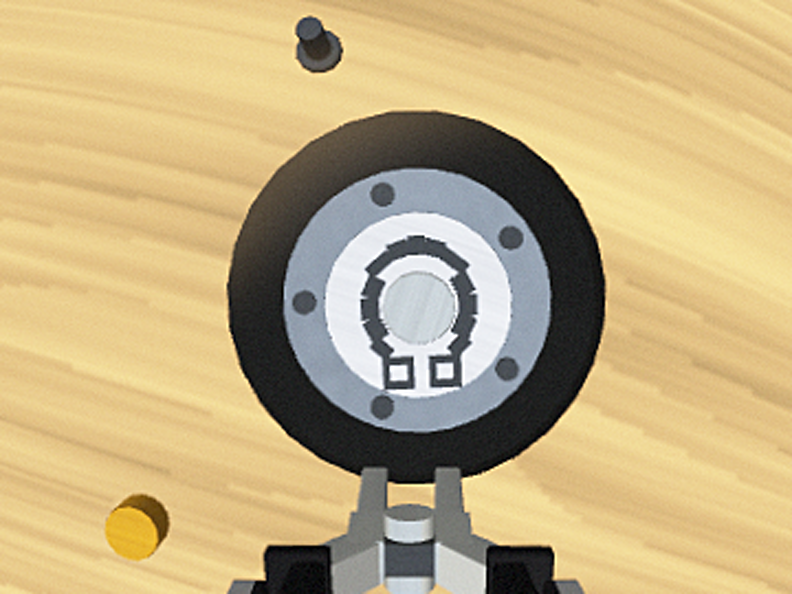

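Ring on the shoulder, eyes at px (280.9,169.1) and (302.3,168.6); pilot nose top centred at (290.5,140); pliers noses at (270,213), (303.6,213). Easing the squeeze a bit and computing.

```bash
python3 -m inch '[0,0,0,0,0,0,0,0,0,0,0,0]' 0.28 20
cat >> h.py <<'E'
def noses(p,st,zt=.12):
    """nose near-bottom edge centre (tool x,y at tool z=zt)"""
    o=[]
    M=R.from_quat(st["orientation"]).as_matrix()
    for k in("tip_right","tip_left"):
        m=ctrl.trace(k,p)[0]["mask"].copy(); ys,xs=np.where(m); y0=ys.min()
        s=(ys>=y0+1)&(ys<=y0+4); c=xs[s].mean()
        q=atz(p,(c+.5,y0),st["tcp_pos"][2]-zt,st); o.append((M.T@(q-st["tcp_pos"]))*1000); print(k,y0,xs[s].min(),xs[s].max(),np.round(o[-1],1))
    return o
E
python3 - <<'E'
from h import *
st=ctrl.get_state(); p=ctrl.camera('wrist'); noses(p,st)
g=cv2.cvtColor(p["frame"],cv2.COLOR_RGB2GRAY)
for k in("eye_right","eye_left"):
    m=ctrl.trace(k,p)[0]["mask"]; ys,xs=np.where(m); 
    print(k,ys.max(),[int(xs[ys==r].min()) for r in range(ys.max()-13,ys.max()+1)],[int(xs[ys==r].max()) for r in range(ys.max()-13,ys.max()+1)])
A,B=atz(p,(280.9,169.1),.075,st),atz(p,(302.3,168.6),.075,st)
print(A,B,np.linalg.norm(A-B),"yaw",np.degrees(np.arctan2(-(B-A)[0],(B-A)[1])),"mid",(A+B)/2,"axle",atz(p,(290.5,140),.084,st), toolyaw(st)*57.3,st["width"],st["tcp_pos"])
E
```

```text
time: 9.8
tcp_pos: [0.5696, -0.168, 0.2843]
orientation: [-0.152, 0.988, 0.0, 0.0]
force: [-0.1, 0.8, -0.8]
width: 0.0613
grasp_force: 3.3
tip_right 213 265 276 [  2.8  -8.6 120. ]
tip_left 213 297 308 [  2.8  16.1 120. ]
eye_right 177 [275, 275, 275, 275, 275, 275, 275, 275, 275, 275, 275, 275, 275, 276] [288, 288, 288, 288, 289, 289, 289, 289, 289, 289, 289, 289, 288, 283]
eye_left 176 [296, 296, 296, 296, 296, 296, 296, 296, 296, 296, 296, 296, 297, 298] [310, 310, 310, 310, 310, 310, 310, 310, 310, 310, 310, 310, 309, 305]
[ 0.54926069 -0.17605778  0.075     ] [ 0.54215122 -0.15526578  0.075     ] 0.021973891237205022 yaw 18.87727351020771 mid [ 0.54570595 -0.16566178  0.075     ] axle [ 0.51706323 -0.17613728  0.084     ] 17.463778113207603 0.061278321059234434 [ 0.56959127 -0.16802959  0.28430144]
```

```bash
python3 -m inch '[0.8,0.2,1.5,-1.5, 1.7,0.4,3.5,-1.5, 2.5,0.57,5.5,-1.5, 2.5,0.57,6.5,-1.5, 2.5,0.57,7,-1.5, 2.5,0.57,7,-1.5,2.5,0.57,7,-1.5,2.5,0.57,7,-1.5]'
python3 - <<'E'
from h import *
st=ctrl.get_state(); p=ctrl.camera('wrist'); o=noses(p,st); save(p,'w6.png',(220,150,360,255),5.6)
M=R.from_quat(st["orientation"]).as_matrix()
for k in("eye_right","eye_left"):
    for r in ctrl.trace(k,p)[:2]:
        ys,xs=np.where(r["mask"]); print(k,r["conf"],xs.min(),xs.max(),ys.min(),ys.max())
E
```

```text
time: 10.85
tcp_pos: [0.5446, -0.1703, 0.2153]
orientation: [-0.165, 0.986, -0.0, 0.001]
force: [0.3, -0.5, -1.2]
width: 0.0614
grasp_force: 3.3Traceback (most recent call last):
  File "<stdin>", line 2, in <module>
  File "h.py", line 52, in noses
    m=ctrl.trace(k,p)[0]["mask"].copy(); ys,xs=np.where(m); y0=ys.min()
      ~~~~~~~~~~~~~~~^^^
IndexError: list index out of range
```

```bash
python3 - <<'E'
from h import *
st=ctrl.get_state(); p=ctrl.camera('wrist'); save(p,'w6.png',(220,150,360,255),5.6)
for k in("eye_right","eye_left","tip_left","tip_right","pliers"):
    for r in ctrl.trace(k,p)[:2]:
        ys,xs=np.where(r["mask"]); print(k,r["conf"],xs.min(),xs.max(),ys.min(),ys.max())
E
```

```text
eye_right 0.74 255 283 138 222
eye_left 0.61 291 320 138 221
tip_left 0.74 184 388 61 247
tip_left 0.65 296 362 211 340
tip_right 0.82 206 277 210 340
pliers 0.77 206 361 211 340
pliers 0.42 254 284 137 222
```

View pics/w6.png

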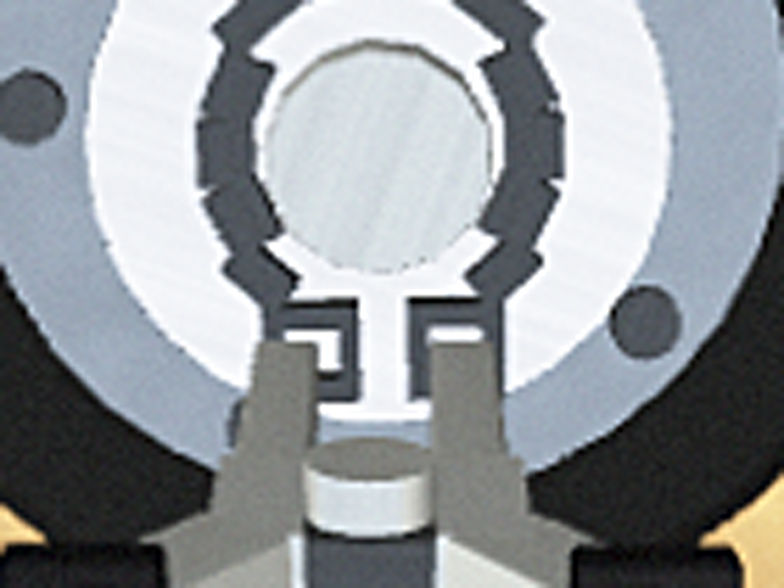

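```bash
python3 - <<'E'
from h import *
st=ctrl.get_state(); p=ctrl.camera('wrist'); M=R.from_quat(st["orientation"]).as_matrix()
T=lambda px,z: (M.T@(atz(p,px,z,st)-st["tcp_pos"]))*1000
eR,eL=T((275.7,212.9),.075),T((301.3,212.7),.075)
zt=st["tcp_pos"][2]-.12
nR,nL=T((271.4,211.1),zt),T((302.6,211.1),zt)
print(eR,eL,nR,nL); n=(nR+nL)/2-[6,0,0]; print("shift mm",(eR+eL)/2-n, st["tcp_pos"])
print("axle tool", T((220+378/5.6,150+155/5.6),.084))
E
```

```text
[ -3.25388027  -5.39655421 139.34700419] [ -3.10644504  16.06271104 139.34718478] [  4.31808184  -8.20747417 119.99926871] [  4.28690302  15.96244476 119.99950204]
shift mm [-1.48265509  1.45559312 19.34770911] [ 0.54407473 -0.17008641  0.21434656]
axle tool [ 28.5674915    4.33220865 130.34226883]
```

```bash
python3 -m inch '[-0.1,0.1,0.3,0, -0.15,0.145,0.7,0, -0.15,0.145,1.1,0, -0.15,0.145,1.3,0, -0.15,0.145,1.45,0, -0.15,0.145,1.55,0, -0.15,0.145,1.65,0,-0.15,0.145,1.65,0,-0.15,0.145,1.65,0]'
python3 - <<'E'
from h import *
st=ctrl.get_state(); p=ctrl.camera('wrist');st=ctrl.get_state(); print(st["tcp_pos"],st["force"]); save(p,'w7.png',(220,150,360,255),5.6)
E
```

```text
time: 12.2
tcp_pos: [0.545, -0.1682, 0.1979]
orientation: [-0.165, 0.986, 0.0, 0.0]
force: [-0.1, 0.9, -1.6]
width: 0.0618
grasp_force: 3.3
[ 0.54502407 -0.1682404   0.19790813] [ 0.3726545   0.69472306 -2.42913782]
```

View pics/w7.png

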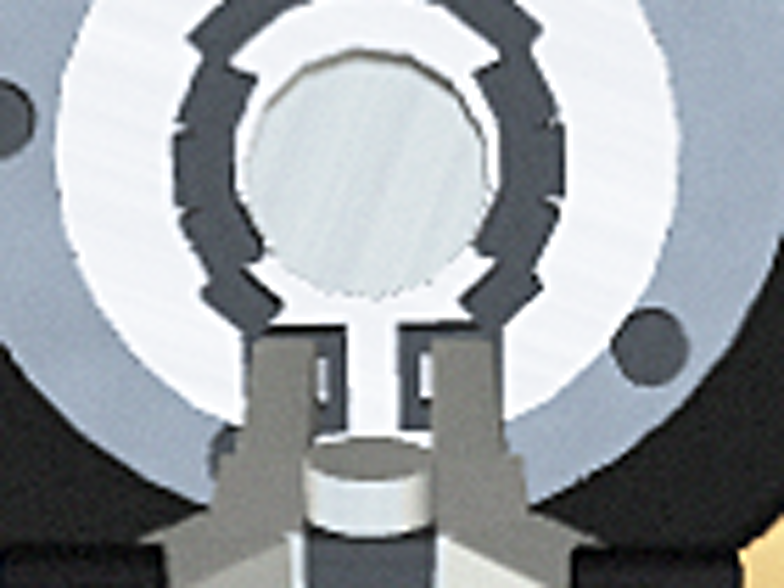

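```bash
python3 -m inch '[0,0,0.1,0, 0,0,0.15,0, 0,0,0.2,0,0,0,0.2,0,0,0,0.2,0]'; python3 -m inch '[0,0,0.1,0, 0,0,0.15,0, 0,0,0.2,0,0,0,0.2,0,0,0,0.2,0]'
```

```text
time: 12.75
tcp_pos: [0.5454, -0.1683, 0.1966]
orientation: [-0.165, 0.986, -0.0, 0.001]
force: [0.5, 0.6, 6.6]
width: 0.0613
grasp_force: 4.5
time: 13.25
tcp_pos: [0.5455, -0.1684, 0.1948]
orientation: [-0.165, 0.986, -0.001, 0.001]
force: [-1.2, 0.2, 7.7]
width: 0.0613
grasp_force: 4.6
```

```bash
python3 -m inch '[0,0,-0.05,0, 0,0,-0.1,0, 0,0,-0.15,0,0,0,-0.15,0,0,0,-0.15,0]' 0.36 25
python3 - <<'E'
from h import *
p=ctrl.camera('wrist');st=ctrl.get_state(); print(st["tcp_pos"],st["force"],st["grasp_force"])
for k in("eye_right","eye_left"):
    for r in ctrl.trace(k,p)[:1]:
        ys,xs=np.where(r["mask"]); print(k,r["conf"],xs.min(),xs.max(),ys.min(),ys.max())
        for row in range(205,230,3):
            s=xs[ys==row]; print(row,s.min() if len(s) else 0,s.max() if len(s) else 0,end=' | ')
save(p,'w8.png',(220,150,360,255),5.6)
E
```

```text
time: 13.75
tcp_pos: [0.5455, -0.1681, 0.1965]
orientation: [-0.165, 0.986, -0.0, 0.001]
force: [-0.4, 2.5, 7.9]
width: 0.0546
grasp_force: 10.7
[ 0.54549865 -0.16808558  0.1965513 ] [0.0314206  2.04824413 8.69562076] 10.745055243023671
eye_right 0.55 250 281 137 226
205 258 268 | 208 262 281 | 211 275 281 | 214 277 281 | 217 277 281 | 220 277 281 | 223 276 281 | 226 277 280 | 229 0 0 | eye_left 0.7 290 323 137 224
205 305 314 | 208 295 313 | 211 295 301 | 214 295 299 | 217 296 299 | 220 296 299 | 223 297 299 | 226 0 0 | 229 0 0 |
```

```bash
python3 -m inch '[0,0,-0.05,0, 0,0,-0.1,0, 0,0,-0.15,0,0,0,-0.15,0,0,0,-0.15,0]' 0.43 35
python3 -m inch '[0,0,-0.05,0, 0,0,-0.1,0, 0,0,-0.1,0,0,0,-0.1,0,0,0,-0.1,0]' 0.50 40
python3 - <<'E'
from h import *
p=ctrl.camera('wrist');st=ctrl.get_state(); print(st["tcp_pos"],st["force"],st["grasp_force"])
save(p,'w8.png',(220,150,360,255),5.6)
E
```

```text
time: 14.4
tcp_pos: [0.5452, -0.1673, 0.1979]
orientation: [-0.165, 0.986, 0.001, 0.001]
force: [-1.6, 6.3, 9.4]
width: 0.049
grasp_force: 14.4
time: 14.9
tcp_pos: [0.5451, -0.1671, 0.1987]
orientation: [-0.165, 0.986, 0.001, 0.001]
force: [-1.6, 5.8, 8.5]
width: 0.0434
grasp_force: 19.1
[ 0.545127   -0.16713727  0.19872803] [-2.12155454  6.1458244   8.86214791] 19.09828295443731
```

View pics/w8.png

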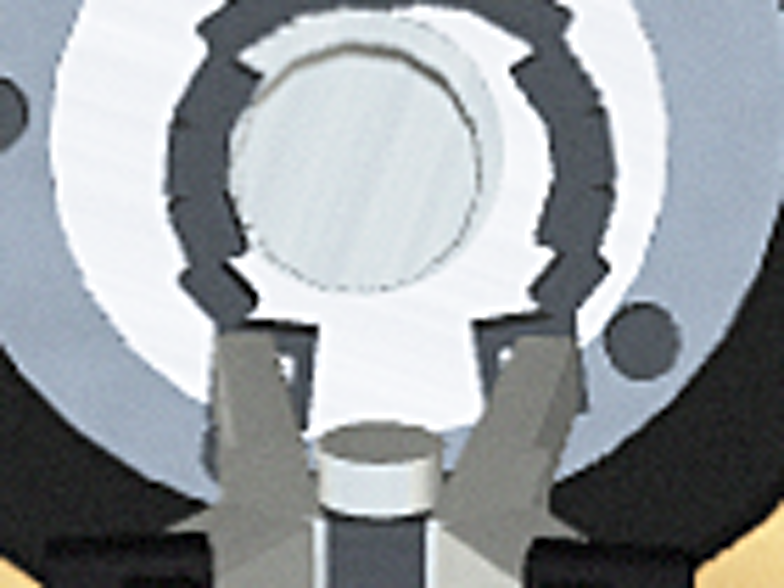

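The ring is spread with both pins in its eyes, but sits ~5 mm to tool +y: eyes' mid at zoom 398 while the axle is at 354. Unloading, then recentring.

```bash
cat >> h.py <<'E'
def ringview():
    p=ctrl.camera('wrist');st=ctrl.get_state(); M=R.from_quat(st["orientation"]).as_matrix()
    T=lambda px,z: np.round((M.T@(atz(p,px,z,st)-st["tcp_pos"]))[:2]*1000,1)
    g=cv2.cvtColor(p["frame"],cv2.COLOR_RGB2GRAY).astype(int)
    m=np.zeros(g.shape,bool)
    for k in("ring","eye_left","eye_right"):
        for r in ctrl.trace(k,p)[:1]:
            if r["conf"]>.4: m|=r["mask"]
    m&=g<120
    mask=m
    # inner span on rows; gap at lugs
    for row in range(160,228,6):
        xs=np.where(mask[row,220:360])[0]+220
        if len(xs)<2: continue
        d=np.diff(xs); i=d.argmax(); a,b=xs[i]+1,xs[i+1]
        print(row,"out",xs[0],xs[-1]+1,"in",a,b,"tool x,y of inner",T((a,row),.075),T((b,row),.075),"mid y",round((T((a,row),.075)[1]+T((b,row),.075)[1])/2,1))
    ys=np.where(mask)[0]; print("rows",ys.min(),ys.max())
    print("tcp",np.round(st["tcp_pos"],4),"F",np.round(st["force"],1),"w",st["width"],"g",st["grasp_force"],"t",st["time"])
    ax=np.array([.51706,-.17614,.084]); print("axle(tool) old est",np.round((M.T@(ax-st["tcp_pos"]))*1000,1))
    return p,st,T,g
E
python3 -m inch '[0,0,-0.1,0, 0,0,-0.15,0,0,0,-0.15,0,0,0,-0.15,0]' 0.50 40
python3 - <<'E'
from h import *
p,st,T,g=ringview()
for row in(170,176,182): print(row,list(g[row,255:325]))
E
```

```text
time: 15.35
tcp_pos: [0.545, -0.1672, 0.1999]
orientation: [-0.165, 0.986, 0.001, 0.0]
force: [-1.1, 4.9, 8.4]
width: 0.0431
grasp_force: 18.5
160 out 257 322 in 262 313 tool x,y of inner [ 43.5 -15.1] [43.5 23.7] mid y 4.3
166 out 253 326 in 264 314 tool x,y of inner [ 38.8 -13.7] [38.8 24.5] mid y 5.4
172 out 250 328 in 261 317 tool x,y of inner [ 34.2 -16. ] [34.2 26.9] mid y 5.4
178 out 250 329 in 261 318 tool x,y of inner [ 29.5 -16.1] [29.5 27.8] mid y 5.8
184 out 251 329 in 261 317 tool x,y of inner [ 24.7 -16.2] [24.7 27.1] mid y 5.5
190 out 251 327 in 263 316 tool x,y of inner [ 20.  -14.7] [19.9 26.5] mid y 5.9
196 out 254 328 in 260 318 tool x,y of inner [ 15.1 -17.2] [15.1 28.2] mid y 5.5
202 out 254 325 in 265 314 tool x,y of inner [ 10.3 -13.3] [10.2 25.1] mid y 5.9
208 out 259 323 in 276 304 tool x,y of inner [ 5.3 -4.7] [ 5.3 17.3] mid y 6.3
214 out 273 309 in 276 305 tool x,y of inner [ 0.4 -4.8] [ 0.3 18.2] mid y 6.7
220 out 272 325 in 275 306 tool x,y of inner [-4.6 -5.6] [-4.7 19.1] mid y 6.8
rows 139 225
tcp [ 0.545  -0.1672  0.2   ] F [-1.1  5.8  7.7] w 0.043214
[... 2504 characters left out ...]
), np.int64(224), np.int64(224), np.int64(226), np.int64(217), np.int64(220), np.int64(220), np.int64(216), np.int64(214), np.int64(219), np.int64(220), np.int64(228), np.int64(226), np.int64(226), np.int64(227), np.int64(225), np.int64(225), np.int64(228), np.int64(226), np.int64(225), np.int64(221), np.int64(219), np.int64(220), np.int64(225), np.int64(225), np.int64(222), np.int64(222), np.int64(226), np.int64(162), np.int64(217), np.int64(226), np.int64(222), np.int64(240), np.int64(246), np.int64(247), np.int64(247), np.int64(247), np.int64(247), np.int64(248), np.int64(255), np.int64(255), np.int64(50), np.int64(87), np.int64(88), np.int64(88), np.int64(81), np.int64(91), np.int64(87)]
```

```bash
python3 -m inch '[0,0,-0.1,0, 0,0,-0.2,0,0,0,-0.2,0,0,0,-0.2,0]' 0.51 40;  python3 - <<'E'
from h import *
ringview()
E
```

```text
time: 15.95
tcp_pos: [0.5449, -0.1683, 0.201]
orientation: [-0.165, 0.986, 0.0, -0.0]
force: [0.7, 0.6, 0.2]
width: 0.0422
grasp_force: 15.0
160 out 255 321 in 261 312 tool x,y of inner [ 43.3 -16. ] [43.3 23. ] mid y 3.5
166 out 251 325 in 263 313 tool x,y of inner [ 38.7 -14.5] [38.6 23.8] mid y 4.6
172 out 249 327 in 260 316 tool x,y of inner [ 34.  -16.9] [34.  26.3] mid y 4.7
178 out 248 328 in 259 317 tool x,y of inner [ 29.3 -17.7] [29.2 27.1] mid y 4.7
184 out 249 328 in 259 317 tool x,y of inner [ 24.5 -17.8] [24.5 27.2] mid y 4.7
190 out 250 327 in 261 315 tool x,y of inner [ 19.7 -16.4] [19.7 25.8] mid y 4.7
196 out 252 327 in 258 317 tool x,y of inner [ 14.9 -18.8] [14.8 27.5] mid y 4.4
202 out 253 324 in 264 314 tool x,y of inner [ 10.  -14.2] [ 9.9 25.2] mid y 5.5
208 out 256 322 in 274 304 tool x,y of inner [ 5.  -6.4] [ 5.  17.4] mid y 5.5
214 out 270 308 in 274 305 tool x,y of inner [ 0.  -6.4] [ 0.  18.3] mid y 6.0
220 out 270 324 in 273 322 tool x,y of inner [-5.  -7.3] [-5.1 32.1] mid y 12.4
rows 139 223
tcp [ 0.5449 -0.1683  0.201 ] F [ 0.1  1.3 -0.8] w 0.04208789787186967 g 14.955807859660126 t 16.0
axle(tool) old est [ 28.8   1.6 117. ]
```

```bash
cat >> h.py <<'E'
def axle(p,st):
    M=R.from_quat(st["orientation"]).as_matrix()
    g=cv2.cvtColor(p["frame"],cv2.COLOR_RGB2GRAY)
    c=cv2.GaussianBlur(cv2.resize(g[140:220,240:330],None,fx=6,fy=6,interpolation=cv2.INTER_CUBIC),(7,7),0)
    H=cv2.HoughCircles(c,cv2.HOUGH_GRADIENT,1,5,param1=40,param2=12,minRadius=115,maxRadius=185)
    for x,y,r in H[0][:6]:
        px=(240+x/6,140+y/6)
        for z in(.084,.07):
            q=(M.T@(atz(p,px,z,st)-st["tcp_pos"]))*1000; print("circ",np.round(px,1),"r px",round(r/6,1),"z",z,np.round(q[:2],1),"rmm",round(r/6/325*(st["tcp_pos"][2]+.12-z)*1000,1))
E
python3 - <<'E'
from h import *
p,st,T,g=ringview(); axle(p,st)
E
```

```text
160 out 255 322 in 261 312 tool x,y of inner [ 43.3 -16. ] [43.3 23. ] mid y 3.5
166 out 251 325 in 263 313 tool x,y of inner [ 38.6 -14.5] [38.6 23.8] mid y 4.6
172 out 249 327 in 260 316 tool x,y of inner [ 34.  -16.9] [34.  26.3] mid y 4.7
178 out 248 328 in 259 317 tool x,y of inner [ 29.2 -17.7] [29.2 27.1] mid y 4.7
184 out 249 328 in 259 317 tool x,y of inner [ 24.5 -17.8] [24.5 27.2] mid y 4.7
190 out 250 327 in 261 315 tool x,y of inner [ 19.7 -16.4] [19.7 25.8] mid y 4.7
196 out 252 327 in 258 317 tool x,y of inner [ 14.9 -18.8] [14.8 27.5] mid y 4.4
202 out 253 324 in 264 314 tool x,y of inner [  9.9 -14.2] [ 9.9 25.2] mid y 5.5
208 out 256 322 in 274 304 tool x,y of inner [ 5.  -6.4] [ 5.  17.4] mid y 5.5
214 out 270 308 in 273 305 tool x,y of inner [ 0.  -7.2] [-0.  18.3] mid y 5.6
220 out 270 324 in 273 323 tool x,y of inner [-5.  -7.3] [-5.1 32.9] mid y 12.8
rows 139 223
tcp [ 0.5449 -0.1683  0.2011] F [-0.3 -0.6 -1.1] w 0.041869630397108094 g 14.823177845100872 t 16.2
axle(tool) old est [ 28.9   1.6 117.1]
circ [285.4 180.1] r px 21.7 z 0.084 [29.4  2.6] rmm 15.8
circ [285.4 180.1] r px 21.7 z 0.07 [26.5  2.7] rmm 16.8
circ [285.1 181.1] r px 20.9 z 0.084 [28.6  2.4] rmm 15.2
circ [285.1 181.1] r px 20.9 z 0.07 [25.7  2.4] rmm 16.1
circ [284.4 180.6] r px 21.3 z 0.084 [29.   1.9] rmm 15.5
circ [284.4 180.6] r px 21.3 z 0.07 [26.1  1.9] rmm 16.4
circ [277.2 180.1] r px 29.8 z 0.084 [29.4 -3.5] rmm 21.7
circ [277.2 180.1] r px 29.8 z 0.07 [26.5 -3.7] rmm 23.0
circ [285.2 179.2] r px 21.0 z 0.084 [30.   2.5] rmm 15.3
circ [285.2 179.2] r px 21.0 z 0.07 [27.2  2.6] rmm 16.2
circ [286.2 180.1] r px 20.8 z 0.084 [29.4  3.2] rmm 15.2
circ [286.2 180.1] r px 20.8 z 0.07 [26.5  3.4] rmm 16.1
```

```bash
python3 -m inch '[0.05,-0.1,0,0, 0.1,-0.25,0,0,0.1,-0.25,0,0,0.1,-0.25,0,0]' 0.52 40;  python3 - <<'E'
from h import *
p,st,T,g=ringview(); axle(p,st)
E
```

```text
time: 16.75
tcp_pos: [0.5449, -0.1711, 0.2013]
orientation: [-0.165, 0.986, -0.0, 0.0]
force: [0.4, 0.6, -1.5]
width: 0.0413
grasp_force: 15.0
160 out 255 322 in 262 311 tool x,y of inner [ 43.3 -15.2] [43.3 22.3] mid y 3.6
166 out 251 325 in 262 313 tool x,y of inner [ 38.6 -15.3] [38.6 23.9] mid y 4.3
172 out 248 327 in 259 317 tool x,y of inner [ 33.9 -17.7] [33.9 27.1] mid y 4.7
178 out 248 329 in 258 318 tool x,y of inner [ 29.2 -18.5] [29.2 27.9] mid y 4.7
184 out 248 329 in 259 317 tool x,y of inner [ 24.4 -17.9] [24.4 27.3] mid y 4.7
190 out 249 327 in 261 315 tool x,y of inner [ 19.6 -16.4] [19.6 25.8] mid y 4.7
196 out 251 327 in 258 317 tool x,y of inner [ 14.8 -18.8] [14.7 27.5] mid y 4.4
202 out 252 324 in 262 315 tool x,y of inner [  9.9 -15.8] [ 9.8 26.1] mid y 5.2
208 out 256 322 in 272 304 tool x,y of inner [ 4.9 -8. ] [ 4.9 17.4] mid y 4.7
214 out 269 309 in 273 306 tool x,y of inner [-0.1 -7.2] [-0.1 19.1] mid y 6.0
220 out 269 272 in 270 270 tool x,y of inner [-5.1 -9.7] [-5.1 -9.7] mid y -9.7
rows 139 221
tcp [ 0.5449 -0.171   0.2013] F [ 0.5 -0.1 -1.6] w 0.041314566593889185 g 14.933396386331879 t 16.8
axle(tool) old est [ 28.    4.2 117.3]
circ [288.9 181.4] r px 21.8 z 0.084 [28.3  5.2] rmm 15.9
circ [288.9 181.4] r px 21.8 z 0.07 [25.4  5.5] rmm 16.8
circ [288.2 182.1] r px 21.2 z 0.084 [27.8  4.7] rmm 15.5
circ [288.2 182.1] r px 21.2 z 0.07 [24.8  4.9] rmm 16.4
circ [289.2 182.4] r px 21.1 z 0.084 [27.6  5.5] rmm 15.4
circ [289.2 182.4] r px 21.1 z 0.07 [24.5  5.7] rmm 16.3
circ [288.8 180.4] r px 21.1 z 0.084 [29.1  5.1] rmm 15.4
circ [288.8 180.4] r px 21.1 z 0.07 [26.2  5.3] rmm 16.3
circ [289.8 181.8] r px 21.1 z 0.084 [28.1  5.9] rmm 15.4
circ [289.8 181.8] r px 21.1 z 0.07 [25.1  6.1] rmm 16.3
circ [289.6 180.9] r px 21.8 z 0.084 [28.7  5.7] rmm 16.0
circ [289.6 180.9] r px 21.8 z 0.07 [25.8  6. ] rmm 16.9
```

```bash
python3 -m inch '[0,0,0.1,0, 0,0,0.2,0, 0,0,0.3,0,0,0,0.4,0,0,0,0.4,0]';  python3 - <<'E'
from h import *
p,st,T,g=ringview(); axle(p,st)
E
```

```text
time: 17.45
tcp_pos: [0.545, -0.1709, 0.1974]
orientation: [-0.165, 0.986, -0.0, 0.0]
force: [-0.4, 0.7, 5.8]
width: 0.0411
grasp_force: 15.9
160 out 254 322 in 262 311 tool x,y of inner [ 43.8 -15. ] [43.8 21.9] mid y 3.4
166 out 250 325 in 263 313 tool x,y of inner [ 39.2 -14.3] [39.2 23.5] mid y 4.6
172 out 248 327 in 259 316 tool x,y of inner [ 34.6 -17.4] [34.6 25.9] mid y 4.2
178 out 248 328 in 258 318 tool x,y of inner [ 30.  -18.2] [30.  27.5] mid y 4.6
184 out 248 329 in 259 317 tool x,y of inner [ 25.3 -17.6] [25.3 26.9] mid y 4.6
190 out 249 327 in 261 315 tool x,y of inner [ 20.5 -16.1] [20.5 25.4] mid y 4.6
196 out 251 327 in 258 317 tool x,y of inner [ 15.8 -18.5] [15.8 27.1] mid y 4.3
202 out 252 324 in 263 315 tool x,y of inner [ 11.  -14.7] [10.9 25.7] mid y 5.5
208 out 255 323 in 272 304 tool x,y of inner [ 6.1 -7.8] [ 6.1 17.2] mid y 4.7
214 out 269 309 in 273 306 tool x,y of inner [ 1.2 -7.1] [ 1.1 18.8] mid y 5.9
rows 139 220
tcp [ 0.545  -0.171   0.1975] F [0.4 0.8 5.3] w 0.041220093215008705 g 15.92235561402049 t 17.5
axle(tool) old est [ 28.1   4.2 113.5]
circ [288.9 182.9] r px 21.0 z 0.084 [28.   5.2] rmm 15.1
circ [288.9 182.9] r px 21.0 z 0.07 [25.   5.4] rmm 16.0
circ [288.8 181.8] r px 21.8 z 0.084 [28.9  5.1] rmm 15.6
circ [288.8 181.8] r px 21.8 z 0.07 [25.9  5.3] rmm 16.6
circ [290.2 179.6] r px 24.6 z 0.084 [30.5  6.2] rmm 17.7
circ [290.2 179.6] r px 24.6 z 0.07 [27.6  6.4] rmm 18.8
circ [288.8 179.2] r px 26.0 z 0.084 [30.8  5.1] rmm 18.7
circ [288.8 179.2] r px 26.0 z 0.07 [27.9  5.3] rmm 19.8
circ [288.1 185.1] r px 30.2 z 0.084 [26.4  4.6] rmm 21.7
circ [288.1 185.1] r px 30.2 z 0.07 [23.2  4.8] rmm 23.0
circ [288.9 183.8] r px 21.6 z 0.084 [27.4  5.2] rmm 15.5
circ [288.9 183.8] r px 21.6 z 0.07 [24.3  5.4] rmm 16.5
```

```bash
python3 -m inch '[0,0,0.1,0, 0,0,0.2,0, 0,0,0.3,0,0,0,0.4,0,0,0,0.5,0,0,0,0.5,0]'; python3 -m inch '[0,0,0.1,0, 0,0,0.2,0, 0,0,0.3,0,0,0,0.4,0,0,0,0.4,0]'; python3 - <<'E'
from h import *
p,st,T,g=ringview()
E
```

```text
time: 18.25
tcp_pos: [0.5449, -0.1709, 0.1924]
orientation: [-0.165, 0.986, -0.0, 0.0]
force: [0.3, -0.0, 5.6]
width: 0.0415
grasp_force: 16.0
time: 18.75
tcp_pos: [0.545, -0.171, 0.1885]
orientation: [-0.165, 0.986, -0.0, 0.0]
force: [-1.1, 1.2, 5.9]
width: 0.0411
grasp_force: 16.1
160 out 254 322 in 262 311 tool x,y of inner [ 45.1 -14.4] [45.1 21.2] mid y 3.4
166 out 250 325 in 262 313 tool x,y of inner [ 40.7 -14.4] [40.7 22.7] mid y 4.1
172 out 248 328 in 259 317 tool x,y of inner [ 36.2 -16.7] [36.2 25.7] mid y 4.5
178 out 248 329 in 258 318 tool x,y of inner [ 31.8 -17.5] [31.7 26.6] mid y 4.6
184 out 248 329 in 259 317 tool x,y of inner [ 27.2 -16.9] [27.2 25.9] mid y 4.5
190 out 249 327 in 261 315 tool x,y of inner [ 22.7 -15.5] [22.6 24.6] mid y 4.6
196 out 251 328 in 258 317 tool x,y of inner [ 18.1 -17.8] [18.  26.2] mid y 4.2
202 out 252 324 in 263 315 tool x,y of inner [ 13.4 -14.2] [13.4 24.8] mid y 5.3
208 out 255 323 in 273 304 tool x,y of inner [ 8.7 -6.7] [ 8.7 16.6] mid y 5.0
214 out 269 324 in 273 306 tool x,y of inner [ 4.  -6.8] [ 4.  18.2] mid y 5.7
220 out 253 325 in 272 322 tool x,y of inner [-0.8 -7.6] [-0.9 30.6] mid y 11.5
rows 139 223
tcp [ 0.545  -0.171   0.1886] F [-0.3  0.6  5.7] w 0.04132717765782735 g 16.15675318404101 t 18.8
axle(tool) old est [ 28.2   4.2 104.6]
```

```bash
python3 -m inch '[0,0,0.1,0, 0,0,0.2,0, 0,0,0.3,0,0,0,0.3,0]'; python3 -m inch '[0,0,0.05,0, 0,0,0.1,0,0,0,0.15,0,0,0,0.15,0,0,0,0.15,0]'
```

```text
time: 19.35
tcp_pos: [0.545, -0.171, 0.1856]
orientation: [-0.165, 0.986, -0.0, 0.0]
force: [-0.3, 1.9, 7.0]
width: 0.0414
grasp_force: 16.2
time: 19.85
tcp_pos: [0.5453, -0.171, 0.1847]
orientation: [-0.165, 0.986, -0.0, 0.001]
force: [-0.1, 0.2, 9.9]
width: 0.0413
grasp_force: 16.8
```

```bash
python3 -m inch '[0,0,0.05,0,0,0,0.1,0,0,0,0.1,0,0,0,0.1,0]' 0.38 40; python3 -m inch '[0,0,0.05,0,0,0,0.05,0,0,0,0.05,0,0,0,0.05,0]' 0.295 25; python3 - <<'E'
from h import *
p,st,T,g=ringview()
E
```

```text
time: 20.25
tcp_pos: [0.5451, -0.1708, 0.1833]
orientation: [-0.165, 0.986, -0.0, 0.0]
force: [0.6, 1.7, 7.0]
width: 0.0529
grasp_force: 7.7
time: 20.65
tcp_pos: [0.5447, -0.1708, 0.182]
orientation: [-0.165, 0.986, 0.0, -0.0]
force: [0.5, 0.9, 1.5]
width: 0.0606
grasp_force: 4.0
160 out 257 317 in 263 312 tool x,y of inner [ 46.  -13.2] [46.  21.3] mid y 4.1
166 out 255 320 in 267 311 tool x,y of inner [ 41.7 -10.4] [41.7 20.7] mid y 5.1
172 out 253 320 in 263 314 tool x,y of inner [ 37.4 -13.3] [37.4 22.9] mid y 4.8
178 out 252 323 in 261 316 tool x,y of inner [ 33.1 -14.8] [33.1 24.4] mid y 4.8
184 out 253 323 in 260 317 tool x,y of inner [ 28.7 -15.6] [28.7 25.3] mid y 4.9
190 out 254 322 in 261 316 tool x,y of inner [ 24.2 -15. ] [24.2 24.6] mid y 4.8
196 out 257 319 in 263 314 tool x,y of inner [ 19.8 -13.6] [19.7 23.3] mid y 4.9
202 out 258 319 in 268 310 tool x,y of inner [ 15.3 -10.1] [15.2 20.5] mid y 5.2
208 out 263 313 in 270 303 tool x,y of inner [10.7 -8.7] [10.7 15.4] mid y 3.4
214 out 277 297 in 284 294 tool x,y of inner [6.1 1.5] [6.1 8.9] mid y 5.2
220 out 281 297 in 284 294 tool x,y of inner [1.4 1.5] [1.4 8.9] mid y 5.2
226 out 277 298 in 284 294 tool x,y of inner [-3.3  1.5] [-3.3  9. ] mid y 5.2
rows 137 228
tcp [ 0.5447 -0.1709  0.182 ] F [0.6 0.3 1.5] w 0.06046179392817157 g 3.9296066283714026 t 20.7
axle(tool) old est [27.8  4.  98. ]
```

```bash
python3 -m inch '[0,0,0,0,0,0,0,0,0,0,-0.2,0,0,0,-0.5,0,0,0,-0.8,0,0,0,-1.2,0,0,0,-1.2,0]' 0.28 25; python3 -m inch '[0,0,-1,0,0,0,-2.5,0,0,0,-4.5,0,0,0,-6.5,0,0,0,-8.5,0,0,0,-9.2,0,0,0,-9.2,0,0,0,-9.2,0]'; python3 - <<'E'
from h import *
p=ctrl.camera('wrist'); st=ctrl.get_state()
for k in("ring","eye_left","eye_right","pliers","grips","axle_top"):
    for r in ctrl.trace(k,p)[:1]:
        ys,xs=np.where(r["mask"]); print(k,r["conf"],xs.min(),xs.max(),ys.min(),ys.max(),atz(p,r["position"],.06,st))
noses(p,st)
E
```

```text
time: 21.55
tcp_pos: [0.5452, -0.1711, 0.1952]
orientation: [-0.165, 0.986, -0.0, 0.0]
force: [0.5, 0.3, -2.5]
width: 0.0614
grasp_force: 3.3
time: 22.35
tcp_pos: [0.5448, -0.1709, 0.2858]
orientation: [-0.165, 0.986, 0.0, -0.0]
force: [0.7, 0.5, -1.6]
width: 0.0612
grasp_force: 3.3
ring 0.66 204 277 211 343 [ 0.66712914 -0.19316101  0.06      ]
eye_left 0.85 289 311 131 195 [ 0.50925278 -0.15766174  0.06      ]
eye_right 0.67 262 283 132 195 [ 0.53021315 -0.18949831  0.06      ]
pliers 0.73 205 364 211 345 [ 0.64063666 -0.13423029  0.06      ]
grips 0.85 205 363 211 344 [ 0.64337624 -0.13594573  0.06      ]
axle_top 0.64 201 371 72 233 [ 0.50543511 -0.17733937  0.06      ]
tip_right 211 266 277 [  4.4  -7.7 120. ]
tip_left 211 298 309 [  4.4  17.  120. ]
```

```bash
python3 -m inch '[-1.2,2.5,0,0, -2.6,5.5,0,0, -4.2,9,0,0, -6,13,0,0, -7.9,17,0,0, -9.7,21,0,0, -11.6,25,0,0, -13.4,29,0,0, -15,32.5,0,1, -15.9,34.4,0,1.6, -16.2,35,0,1.6,-16.2,35,0,1.6,-16.2,35,0,1.6,-16.2,35,0,1.6]'; python3 - <<'E'
from h import *
p=ctrl.camera('wrist'); st=ctrl.get_state(); noses(p,st)
for k in("block","pocket"):
    for r in ctrl.trace(k,p)[:1]:
        m=r["mask"]; ys,xs=np.where(m); print(k,r["conf"],xs.min(),xs.max(),ys.min(),ys.max())
g=p["frame"].astype(int); 
# grey steel mouth: saturation low & bright, within block bbox
hsv=cv2.cvtColor(p["frame"],cv2.COLOR_RGB2HSV)
mm=m&(hsv[:,:,1]<60); ys,xs=np.where(mm); print("steel",xs.min(),xs.max(),ys.min(),ys.max())
for row in range(ys.min(),ys.max()+1,4):
    s=xs[ys==row]
    if len(s): print(row,s.min(),s.max(), end=" | ")
E
```

```text
time: 24.2
tcp_pos: [0.5845, 0.2115, 0.2864]
orientation: [-0.15, 0.989, -0.0, 0.0]
force: [0.5, 0.5, -0.9]
width: 0.0616
grasp_force: 3.3
tip_right 208 263 274 [  6.9 -10.1 120. ]
tip_left 208 295 307 [  6.8  15.1 120. ]
block 0.71 259 317 160 204
pocket 0.94 259 316 160 204
steel 259 316 167 204
167 298 315 | 171 260 316 | 175 260 316 | 179 260 316 | 183 260 316 | 187 260 316 | 191 260 316 | 195 260 315 | 199 261 315 | 203 261 313 |
```

```bash
cat >pk.py <<'E'
from h import *
p=ctrl.camera('wrist'); st=ctrl.get_state(); a,b=noses(p,st); n=(a+b)/2-[6,0,0]
M=R.from_quat(st["orientation"]).as_matrix()
m=[r for r in ctrl.trace("pocket",p)][0]["mask"]&(cv2.cvtColor(p["frame"],cv2.COLOR_RGB2HSV)[:,:,1]<60)
c=max(cv2.findContours(m.astype(np.uint8),cv2.RETR_EXTERNAL,cv2.CHAIN_APPROX_NONE)[0],key=cv2.contourArea)
q=np.array([(M.T@(atz(p,np.array(x[0])+.5,.053,st)-st["tcp_pos"]))[:2] for x in c])*1000
r=cv2.minAreaRect(q.astype(np.float32)); print("mouth tool",r,"ext",q.min(0),q.max(0)); print("tips",n,"shift",r[0][0]-n[0],r[0][1]-n[1],st["tcp_pos"],st["force"])
E
python3 pk.py
```

```text
tip_right 206 263 274 [  8.5  -9.9 120. ]
tip_left 206 295 307 [  8.4  15.  120. ]Traceback (most recent call last):
  File "pk.py", line 4, in <module>
    m=[r for r in ctrl.trace("pocket",p)][0]["mask"]&(cv2.cvtColor(p["frame"],cv2.COLOR_RGB2HSV)[:,:,1]<60)
      ~~~~~~~~~~~~~~~~~~~~~~~~~~~~~~~~~~~^^^
IndexError: list index out of range
```

```bash
sed -i 's/"pocket",p)\]\[0\]/"pocket",p)+ctrl.trace("block",p)][0]/' pk.py; python3 -m inch '[0,0,0,0,0,0,0,0,0,0,0,0,0,0,0,0,0,0,0,0]' 0.295 25; python3 pk.py
```

```text
time: 25.15
tcp_pos: [0.5843, 0.2128, 0.2863]
orientation: [-0.151, 0.989, 0.0, 0.0]
force: [-0.6, -0.4, -1.6]
width: 0.06
grasp_force: 3.3
tip_right 208 263 273 [  6.9 -10.4 120. ]
tip_left 207 296 307 [  7.6  15.5 120. ]
mouth tool ((-1.7190666198730469, 5.216619491577148), (63.2250862121582, 42.33974838256836), 88.74466705322266) ext [-22.91175581 -26.64871506] [19.58164282 37.0701751 ]
tips [  1.25458223   2.5718647  120.0002035 ] shift -2.9736488454420087 2.644754795509791 [0.58426968 0.21278369 0.28630757] [-0.32168969  0.13869168 -0.90440209]
```

```bash
python3 -m inch '[-0.1,0.1,0.5,0,-0.2,0.2,1.5,0,-0.3,0.26,3.5,0,-0.3,0.26,5.5,0,-0.3,0.26,7.5,0,-0.3,0.26,8.3,0,-0.3,0.26,8.5,0,-0.3,0.26,8.5,0,-0.3,0.26,8.5,0,-0.3,0.26,8.5,0,-0.3,0.26,8.5,0]'; python3 pk.py
```

```text
time: 26.5
tcp_pos: [0.5867, 0.2162, 0.2021]
orientation: [-0.151, 0.989, 0.0, 0.001]
force: [-0.6, -0.1, -1.5]
width: 0.0606
grasp_force: 3.3
tip_right 206 263 274 [  8.5 -10.  120. ]
tip_left 207 296 307 [  7.6  15.3 120. ]
mouth tool ((1.7697944641113281, 2.6498680114746094), (63.17633819580078, 42.215728759765625), 88.84788513183594) ext [-19.73817387 -29.02803207] [23.42849263 34.62217788]
tips [  2.06112455   2.63684218 119.99274868] shift -0.2913300846660487 0.01302582870624125 [0.58666381 0.21615982 0.20187587] [ 0.81824625 -0.36426726 -1.2987586 ]
```

```bash
python3 -m inch '[-0.03,0,0.5,0,-0.03,0,1.2,0,-0.03,0,2,0,-0.03,0,2.7,0,-0.03,0,3.3,0,-0.03,0,3.9,0,-0.03,0,4.4,0,-0.03,0,4.9,0,-0.03,0,5,0,-0.03,0,5,0]'; python3 -m inch '[0,0,0.3,0,0,0,0.6,0,0,0,0.9,0,0,0,1.2,0,0,0,1.3,0,0,0,1.3,0]'
```

```text
time: 27.75
tcp_pos: [0.5866, 0.2162, 0.1512]
orientation: [-0.151, 0.989, 0.0, -0.0]
force: [-0.0, 0.3, -1.8]
width: 0.0605
grasp_force: 3.3
time: 28.35
tcp_pos: [0.5865, 0.2162, 0.1381]
orientation: [-0.151, 0.989, 0.0, -0.0]
force: [-0.6, -0.3, -1.1]
width: 0.0601
grasp_force: 3.3
```

```bash
python3 -m inch '[0,0,0.15,0,0,0,0.3,0,0,0,0.3,0]'; python3 -m inch '[0,0,0.1,0,0,0,0.15,0,0,0,0.15,0]'
```

```text
time: 28.65
tcp_pos: [0.5867, 0.2162, 0.1353]
orientation: [-0.151, 0.989, 0.0, 0.0]
force: [0.7, -0.3, -0.6]
width: 0.0603
grasp_force: 3.4
time: 28.95
tcp_pos: [0.5873, 0.2164, 0.1348]
orientation: [-0.151, 0.989, 0.0, 0.001]
force: [0.7, -0.2, 4.6]
width: 0.0601
grasp_force: 4.0
```

```bash
python3 -m inch '[0,0,0,0,0,0,0,0,0,0,0,0,0,0,0,0,0,0,0,0,0,0,0,0]' 0; python3 -m inch '[0,0,-0.5,0,0,0,-1.5,0,0,0,-3,0,0,0,-5,0,0,0,-8,0,0,0,-11,0,0,0,-14,0,0,0,-16,0,0,0,-16,0,0,0,-16,0]'
python3 - <<'E'
from h import *
p=ctrl.camera('wrist'); st=ctrl.get_state(); print(st["tcp_pos"],st["width"],st["force"])
for k in("grips","block","pliers"):
    for r in ctrl.trace(k,p)[:1]:
        ys,xs=np.where(r["mask"]); print(k,r["conf"],xs.min(),xs.max(),ys.min(),ys.max())
v,r,m=fitgrips(p,st); print(v,r)
p=ctrl.camera('top')
for k,z in dict(pliers=.1,grips=.127,ring=.06,oil_can=.13,hammer=.01,parts_cup=.05,bolt=.05,screwdriver=.01,bearing=.014,spacer=.025).items():
    for r in ctrl.trace(k,p)[:1]: print(k,r["conf"],np.round(atz(p,r["position"],z),3))
E
```

```text
time: 29.55
tcp_pos: [0.5866, 0.2162, 0.1337]
orientation: [-0.151, 0.989, 0.0, -0.0]
force: [0.9, -0.1, 0.3]
width: 0.0858
grasp_force: 0.0
time: 30.55
tcp_pos: [0.587, 0.2163, 0.2949]
orientation: [-0.151, 0.989, 0.0, 0.001]
force: [-0.3, -0.7, -0.4]
width: 0.0853
grasp_force: 0.0
[0.5866107  0.21622257 0.29377576] 0.08539376444020577 [ 0.1725712  -0.04951013  0.86058225]
grips 0.43 412 470 79 268
block 0.63 412 469 79 267
pliers 0.97 246 322 173 223
[0.58791434 0.37896585 0.32249857] [-0.51989933  0.61761226  0.07178782 -0.03442303]
pliers 0.68 [0.589 0.198 0.1  ]
grips 0.53 [0.595 0.193 0.127]
ring 0.44 [ 0.49  -0.183  0.06 ]
oil_can 0.91 [0.738 0.144 0.13 ]
hammer 0.6 [0.605 0.467 0.01 ]
parts_cup 0.68 [0.599 0.203 0.05 ]
bolt 0.55 [ 0.4   -0.258  0.05 ]
screwdriver 0.8 [ 0.748 -0.092  0.01 ]
spacer 0.73 [ 0.518 -0.172  0.025]
```

```bash
python3 -c "
from rig import ctrl
print(ctrl.finish_job())"
```

```text
the job is handed in; nothing more can be done
None
```

The ring was spread to about 0.17 rad (estimated from the grip width), pressed to the disc's stop and let contract into the groove under the land; the pliers stand back in the block's pocket, and I handed the job in at about 31 s, with no verdict returned.

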